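# Close the canister vents, tallest first

### The arm

A 6-joint arm with a two-finger parallel gripper is mounted at the origin on a cart in front of the work surface, level with it; the furniture and walls round the work are solid. World frame = base frame: x ahead of the robot, y to its left, z up, the work surface at z = 0. Lengths are in m, angles in rad, forces in N, time in s.
With the tool pointing down it reaches from about 0.3 to 0.875 m from the base axis. Payload 6.4 kg.
Tool frame: the origin (TCP) lies between the finger pads; the fingertips stand 11 mm ahead of it and the grasp point (between the pads) lies 8 mm behind it; z points along the fingers, y is the direction in which the jaws open and shut (so a half turn about z gives the same grasp; the last joint's range is limited). The gripper opens to 85 mm and grips with 20 to 120 N. Pads are 22 mm wide; open, the fingers measure 114 mm over their backs; the gripper's body (76 mm by 85 mm) begins 54 mm behind the grasp point. The pads swing forward as they close: fully open they stand 13 mm farther back than shut.
Start: joints at [0.913, 0.181, 1.607, -0, 1.354, -0.206], TCP at [0.251, 0.517, 0.209] pointing down, gripper open.
Joint ranges: [-2.99, 2.99], [-0.89, 2.07], [0.3, 2.58], [-1.14, 4.28], [0, 2.63], [-3.12, 3.12]. Speed limits (rad/s): [2.57, 2.57, 3.01, 3.14, 3.14, 3.14].

### API

Orientations are given as a unit quaternion [w, x, y, z].
In Python, from cell import monitor, viewer, order gives the robot as it stands.
- The arm moves only by the tool drive_tool, never from a script. Its argument "moves" is a list of rows, each an object of numbers: "tx", "ty", "tz": the shift along the tool's x, y, z in m; "rx", "ry", "rz": the turn, a rotation vector about the tool's x, y, z in rad; "hand": the opening in per cent of the stroke, from 0 (shut) to 100 (fully open). A call has 1 to 20 rows; each row shifts and turns the commanded pose from where the row before left it, along the tool's axes as they then stand; what a row does not reach is not made up. A row lasts 1/12 s, in which the tool goes at most 41.7 mm and 7.16 degrees, less where a joint would pass 70% of its speed; a pose out of reach is approached as far as the arm can. A call with a gripper value outside its range is refused whole. The fingers move at their own pace and stop on an object; "force" is the grip in N (left out, the last holds). Time passes only in rows, so rows that do not move let the fingers close. It gives the time, the measured TCP pose, the force and the opening at its end, in the units of the state.
- monitor.sense(): the state, without advancing time (a new reading comes with each control period).
- viewer.read_camera(name): name is "scene" or "top" or "wrist"; returns a dict with "color" (384x512x3 uint8, red, green, blue), "range_z" (384x512 float32, m along the optical axis (not along the pixel's ray), 0 where there is no reading), "fx", "fy", "cx", "cy" (pixels), "R" (3x3) and "t" (3): a world point X has camera coordinates R X + t. Camera axes: x right, y down, z forward; pixel columns grow to the right and rows downward; lengths in m; the calibration is good to about 2 mm. A picture is of the moment at which its call begins.
- order.hand_in(): hands the job in, once; it reports no verdict.
The state is a dict: "clock": time; "joint_positions": joint angles; "qvel": joint speeds; "effort": joint torques, N m; "eef_pos": TCP position; "tool_rot": TCP orientation; "wrist_force": force on the tool from outside, world axes, zero at the start; "ft_torque": the same for the moment, N m; "finger_gap": finger opening in m.
Only numpy, scipy, OpenCV 4.12 (cv2) and the standard library are available. Lean on these libraries where they do the work, as an engineer would, in place of code of your own. Each camera call takes 0.05 s, during which the arm holds its last target.

### The job

Seal the three steel sample canisters in order of height - tallest first, then the middle one, then the shortest - by pressing the black vent button in each lid lightly down with the fingertips until it is home and stays down. This is pressing only: do not lift, tip or push the canisters about, and leave the other things alone.

Things in the scene. Friction and masses are not known exactly. Their poses are not given: they have to be found in the camera images.
- canister_tall: tallest of three loose, upright round steel canisters with a flat grey ribbed lid; 84 mm across, lid top 130 mm above its underside, about 0.6 kg. Origin: centre of the underside; z up. The three differ only in height and their places are mixed.
- vent_tall (a joint): travel of the black round vent button (rubber cap 30 mm across on a steel plunger) in the middle of the tallest canister's lid, in m: about 0 = up, 0.014 = fully home. It slides straight down against a steady friction of about 4 N and stays where it is left; no spring returns it. Once home the rubber cap itself yields against about 5 N plus 1.2 N per mm, for up to 9 mm, and springs up again when let go.
- top_tall (a point): centre of the flat top of the tallest canister's vent button; moves down with it. 156 mm above the worktop when up, 142 mm when home (12 mm above the lid, 10 mm above the thin steel collar round the button).
- canister_middle: middle-height of three loose, upright round steel canisters with a flat grey ribbed lid; 84 mm across, lid top 100 mm above its underside, about 0.6 kg. Origin: centre of the underside; z up. The three differ only in height and their places are mixed.
- vent_middle (a joint): travel of the black round vent button (rubber cap 30 mm across on a steel plunger) in the middle of the middle-height canister's lid, in m: about 0 = up, 0.014 = fully home. It slides straight down against a steady friction of about 4 N and stays where it is left; no spring returns it. Once home the rubber cap itself yields against about 5 N plus 1.2 N per mm, for up to 9 mm, and springs up again when let go.
- top_middle (a point): centre of the flat top of the middle-height canister's vent button; moves down with it. 126 mm above the worktop when up, 112 mm when home (12 mm above the lid, 10 mm above the thin steel collar round the button).
- canister_short: shortest of three loose, upright round steel canisters with a flat grey ribbed lid; 84 mm across, lid top 70 mm above its underside, about 0.6 kg. Origin: centre of the underside; z up. The three differ only in height and their places are mixed.
- vent_short (a joint): travel of the black round vent button (rubber cap 30 mm across on a steel plunger) in the middle of the shortest canister's lid, in m: about 0 = up, 0.014 = fully home. It slides straight down against a steady friction of about 4 N and stays where it is left; no spring returns it. Once home the rubber cap itself yields against about 5 N plus 1.2 N per mm, for up to 9 mm, and springs up again when let go.
- top_short (a point): centre of the flat top of the shortest canister's vent button; moves down with it. 96 mm above the worktop when up, 82 mm when home (12 mm above the lid, 10 mm above the thin steel collar round the button).
- bottle_small: small white bottle with orange cap, 60 mm across, 140 mm tall; loose bystander, to be left alone. Origin: centre of its underside.
- beaker_low: small glass beaker, 60 mm across, 70 mm tall; loose bystander, to be left alone. Origin: centre of its underside.
- jar_white: white wide-mouthed jar, 86 mm across, 135 mm tall; loose bystander, to be left alone. Origin: centre of its underside.
- vial: glass vial with black cap, 27 mm across, 64 mm tall; loose bystander, to be left alone. Origin: centre of its underside.
There are look-alikes about, which are no part of the job. Leave any yellow look-alike of the canister_middle alone.

How it is judged:
On the way, in this order (a step that is already met when the one before it is completed fails the run):
1. the tallest canister's button is home, the other two are still up (value of joint vent_tall above 0.01 m and value of joint each of vent_middle, vent_short below 0.005 m), for 0.1 s.
2. the middle canister's button is home too, the shortest one's still up (value of joint each of vent_tall, vent_middle above 0.01 m and value of joint vent_short below 0.005 m), for 0.1 s.
3. the shortest canister's button is home too (value of joint each of vent_tall, vent_middle, vent_short above 0.01 m), for 0.1 s.
At the end, for the whole second after the job is handed in: All three vent buttons are at least 10 mm down (of 14), pressed in the order tallest, middle, shortest; the canisters stand upright and still within 25 mm of where they stood, and so do the bystanders (all of step 3 and distance of each of canister_tall, canister_middle, canister_short, bottle_small, beaker_low, jar_white, vial from where it was at the start of the episode below 0.025 m and angle between each of canister_tall, canister_middle, canister_short's own z axis and vertical below 0.1 rad and linear speed of each of canister_tall, canister_middle, canister_short below 0.02 m/s); the robot touches nothing.
It fails at once if a button is pressed before the next taller canister's button is home ((value of joint vent_middle above 0.005 m and value of joint vent_tall below 0.01 m) or (value of joint vent_short above 0.005 m and value of joint vent_middle below 0.01 m)).
It fails at once if a canister is lifted (over 12 mm) (height (world z) of any of canister_tall, canister_middle, canister_short above 0.012 m).
It fails at once if a canister is tipped or pushed more than 25 mm (angle between any of canister_tall, canister_middle, canister_short's own z axis and vertical above 0.2 rad or distance of any of canister_tall, canister_middle, canister_short from where it was at the start of the episode above 0.025 m).
It fails at once if a canister or its button is pressed harder than 25 N (contact force between any of the arm, the fingers and canister_tall above 25 N or contact force between any of the arm, the fingers and canister_middle above 25 N or contact force between any of the arm, the fingers and canister_short above 25 N).
It fails at once if a bystander is moved more than 25 mm (distance of any of bottle_small, beaker_low, jar_white, vial from where it was at the start of the episode above 0.025 m).
It also fails if it takes over 48 s, if anything falls off the work surface, if the arm or the gripper's body presses on something with over 40 N, if the wrist force passes 120 N, or if a joint passes its speed limit or range.

## Working session

There is one attempt and no reset: what is moved stays moved. The work goes in short steps, Python scripts to look and compute and a tool call to move; the robot and the scene stay as the last step left them, time stands still between calls to the robot, and variables do not carry over. Pictures are saved under pics/ and viewed, and the job is handed in when it is done.

Besides the shell and the picture viewer there is one more tool, called after "Request:" by a JSON object that holds its "fn" and its "kwargs", one argument or row to a line. drive_tool: Moves the arm, as the interface text tells. Its arguments: {"type":"object","properties":{"moves":{"type":"array","items":{"type":"object","properties":{"tx":{"type":"number"},"ty":{"type":"number"},"tz":{"type":"number"},"rx":{"type":"number"},"ry":{"type":"number"},"rz":{"type":"number"},"hand":{"type":"number"}}}},"force":{"type":"number"}},"required":["moves"]}

```bash
ls; mkdir -p pics
python3 - <<'E'
from cell import monitor, viewer, order
import cv2, numpy as np, pickle
s=monitor.sense(); print({k:np.round(v,4) for k,v in s.items()})
for n in ["scene","top"]:
    c=viewer.read_camera(n); pickle.dump(c,open(f'pics/{n}0.pkl','wb'))
    cv2.imwrite(f'pics/{n}0.png',c['color'][:,:,::-1])
    print(n,c['fx'],c['cx'],c['cy'],np.round(c['R'],3).tolist(),np.round(c['t'],3), (-c['R'].T@c['t']).round(3))
E
```

```text
pics
{'clock': np.float64(0.0), 'joint_positions': array([ 0.9127,  0.1816,  1.608 ,  0.    ,  1.3538, -0.2063]), 'qvel': array([ 0.0002,  0.0002,  0.0003, -0.0002,  0.0011,  0.0001]), 'effort': array([ 9.00000e-04, -4.44877e+01, -3.51335e+01, -3.00000e-04,
        9.20000e-03, -0.00000e+00]), 'eef_pos': array([0.2507, 0.5168, 0.2082]), 'tool_rot': array([-4.000e-04,  2.240e-01,  9.746e-01, -8.000e-04]), 'wrist_force': array([-0.4392,  0.211 , -0.5895]), 'ft_torque': array([ 0.0229, -0.0182,  0.0213]), 'finger_gap': np.float64(0.0857)}
scene 459.9972738120522 256.5433873072659 194.47201909510989 [[0.6, -0.8, 0.026], [-0.348, -0.29, -0.892], [0.721, 0.526, -0.452]] [-0.333  0.315  1.029] [-0.432 -0.716  0.755]
top 485.3131524369415 258.17845471221864 195.35957960562698 [[-0.019, -1.0, 0.01], [-0.992, 0.018, -0.126], [0.126, -0.012, -0.992]] [0.028 0.62  1.326] [0.449 0.033 1.393]
```

View pics/scene0.png

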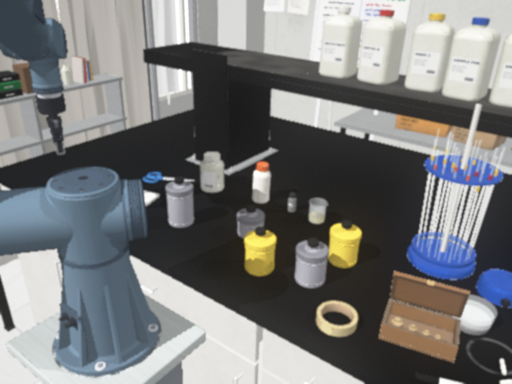

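View pics/top0.png

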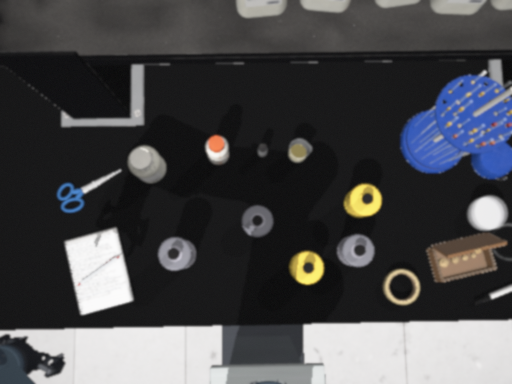

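The scene view shows three grey canisters at about (180,203), (250,222) and (311,262), and two yellow look-alikes at (260,251) and (344,244). In the top view the grey ones are at (177,253), (257,221) and (356,250), with the jar, bottle, vial and beaker behind them.

```bash
cat > h.py <<'E'
import cv2, numpy as np, pickle
def pts(c):
    v,u=np.mgrid[0:384,0:512]; z=c['range_z']
    P=np.stack([(u-c['cx'])/c['fx']*z,(v-c['cy'])/c['fy']*z,z],-1)
    return (P-c['t'])@c['R']
def cast(c,u,v,h):
    d=c['R'].T@np.array([(u-c['cx'])/c['fx'],(v-c['cy'])/c['fy'],1]); o=-c['R'].T@c['t']
    return o+d*(h-o[2])/d[2]
E
python3 - <<'E'
from h import *
c=pickle.load(open('pics/top0.pkl','rb')); W=pts(c)
img=c['color'][:,:,::-1]
tiles=[]
for u,v in [(177,253),(257,221),(356,250)]:
    r=W[v-28:v+28,u-28:u+28]; g=c['color'][v-28:v+28,u-28:u+28]
    zz=r[...,2]
    print((u,v),'z pct',np.percentile(zz,[2,50,80,90,99,100]).round(3))
    for H in (.13,.10,.07):
        m=abs(zz-H)<.006; print(H,m.sum(), end=' ')
    hs=np.histogram(zz,bins=np.arange(0,.18,.01))[0];print(hs)
    # button: top of pile
    top=zz>np.percentile(zz,99.5)-.012
    print('button xy',r[top].mean(0).round(4),top.sum())
    tiles.append(cv2.resize(img[v-28:v+28,u-28:u+28],(260,260),interpolation=cv2.INTER_NEAREST))
cv2.imwrite('pics/t1.png',np.hstack(tiles))
E
```

```text
(177, 253) z pct [-0.005  0.002  0.129  0.132  0.157  1.393]
0.13 699 0.1 1 0.07 10 [1168   22    8   13   11   11   11    9   12    2    1   16  333  397
   10  100    4]
button xy [0.4604 0.2161 0.2744] 124
(257, 221) z pct [-5.000e-03  1.000e-03  6.700e-02  7.100e-02  9.600e-02  1.393e+00]
0.13 0 0.1 45 0.07 621 [1231    4    0    0    0    4  342  302    9   89    1    0    0    0
    0    0    0]
button xy [0.5355 0.022  0.2458] 111
(356, 250) z pct [-0.006  0.002  0.098  0.102  0.126  1.393]
0.13 52 0.1 653 0.07 5 [1123   28   17   15   16   16   11    2   10  364  331   12   97    1
    0    0    0]
button xy [ 0.4603 -0.2206  0.2321] 117
```

View pics/t1.png

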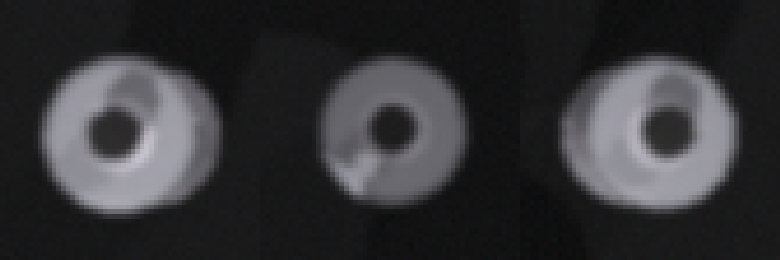

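The crops show a black button in each grey lid. Depth puts the tall canister on the left, the short one in the centre and the middle-height one on the right. Next I'll refine the centres and map the obstacles.

Run:
```python
from h import *
for n in ('top','scene'):
    c=pickle.load(open(f'pics/{n}0.pkl','rb')); W=pts(c); Z=W[...,2]; ok=c['range_z']>0
    for name,x,y,H in [('tall',.46,.216,.156),('mid',.46,-.22,.126),('short',.5355,.022,.096)]:
        near=ok&(np.hypot(W[...,0]-x,W[...,1]-y)<.065)
        b=near&(abs(Z-H)<.008); l=near&(abs(Z-H+.026)<.006)
        v,u=np.nonzero(b); p=cast(c,u.mean(),v.mean(),H)
        print(n,name,'btn',np.median(W[b],0).round(4),b.sum(),'cast',p.round(4), 'lid',((W[l].min(0)+W[l].max(0))/2).round(4))
c=pickle.load(open('pics/top0.pkl','rb')); W=pts(c)
for nm,u,v in [('yA',308,267),('yB',364,201),('jar',147,163),('bottle',217,150),('vial',263,150),('beaker',300,150),('shelf',250,30),('post',60,80)]:
    print(nm,W[v,u].round(3))
```

```text
top tall btn [0.4625 0.2361 0.1544] 111 cast [0.4616 0.2356 0.156 ] lid [0.4619 0.2358 0.1299]
top mid btn [ 0.4617 -0.2448  0.1241] 103 cast [ 0.4615 -0.2443  0.126 ] lid [ 0.461  -0.2434  0.1   ]
top short btn [0.5471 0.0215 0.0938] 96 cast [0.547  0.0208 0.096 ] lid [0.5467 0.0213 0.0702]
scene tall btn [0.4573 0.2311 0.1528] 46 cast [0.4526 0.2254 0.156 ] lid [0.4586 0.233  0.1298]
scene mid btn [ 0.4565 -0.2485  0.1232] 71 cast [ 0.4525 -0.2507  0.126 ] lid [ 0.4617 -0.2449  0.099 ]
scene short btn [0.5439 0.0188 0.0926] 41 cast [0.5393 0.0137 0.096 ] lid [0.5448 0.0175 0.0693]
yA [ 0.421 -0.108  0.126]
yB [ 0.589 -0.26   0.128]
jar [0.7   0.309 0.134]
bottle [0.73  0.124 0.141]
vial [0.745 0.001 0.065]
beaker [ 0.753 -0.107  0.019]
shelf [0.925 0.032 0.418]
post [0.86  0.47  0.317]
```

Targets: tall (0.462, 0.236), middle (0.461, -0.244), short (0.547, 0.021). I'll shut the fingers and move over the tall canister at the current height, which is clear of everything on the way.

Request:
{"fn": "drive_tool", "kwargs": {
  "moves": [
    {"tx": -0.0195,"ty": -0.01,"hand": 0},
    {"tx": -0.0195,"ty": -0.01,"hand": 0},
    {"tx": -0.0195,"ty": -0.01,"hand": 0},
    {"tx": -0.0195,"ty": -0.01,"hand": 0},
    {"tx": -0.0195,"ty": -0.01,"hand": 0},
    {"tx": -0.0195,"ty": -0.01,"hand": 0},
    {"tx": -0.0195,"ty": -0.01,"hand": 0},
    {"tx": -0.0195,"ty": -0.01,"hand": 0},
    {"tx": -0.0195,"ty": -0.01,"hand": 0},
    {"tx": -0.0195,"ty": -0.01,"hand": 0},
    {"tx": -0.0195,"ty": -0.01,"hand": 0},
    {"tx": -0.0195,"ty": -0.01,"hand": 0},
    {"tx": -0.0195,"ty": -0.01,"hand": 0},
    {"tx": -0.0195,"ty": -0.01,"hand": 0},
    {"tx": -0.0195,"ty": -0.01,"hand": 0},
    {"tx": -0.0195,"ty": -0.01,"hand": 0},
    {"hand": 0},
    {"hand": 0},
    {"hand": 0}
  ]
}}

```text
invalid input
```

Request:
{"fn": "drive_tool", "kwargs": {
  "moves": [
    {"tx": -0.0195,"ty": -0.01,"tz": 0,"rx": 0,"ry": 0,"rz": 0,"hand": 0}
  ],
  "force": 20
}}

```text
clock: 0.18
eef_pos: [0.2624, 0.5011, 0.2085]
tool_rot: [-0.001, 0.223, 0.975, 0.0]
wrist_force: [0.6, -1.0, -1.2]
finger_gap: 0.0755
```

Request:
{"fn": "drive_tool", "kwargs": {
  "moves": [
    {"tx": -0.0195,"ty": -0.01,"hand": 0},
    {"tx": -0.0195,"ty": -0.01,"hand": 0},
    {"tx": -0.0195,"ty": -0.01,"hand": 0},
    {"tx": -0.0195,"ty": -0.01,"hand": 0},
    {"tx": -0.0195,"ty": -0.01,"hand": 0},
    {"tx": -0.0195,"ty": -0.01,"hand": 0},
    {"tx": -0.0195,"ty": -0.01,"hand": 0},
    {"tx": -0.0195,"ty": -0.01,"hand": 0},
    {"tx": -0.0195,"ty": -0.01,"hand": 0},
    {"tx": -0.0195,"ty": -0.01,"hand": 0},
    {"tx": -0.0195,"ty": -0.01,"hand": 0},
    {"tx": -0.0195,"ty": -0.01,"hand": 0},
    {"tx": -0.0195,"ty": -0.01,"hand": 0},
    {"tx": -0.0195,"ty": -0.01,"hand": 0},
    {"tx": -0.0195,"ty": -0.01,"hand": 0},
    {"tx": 0,"hand": 0},
    {"tx": 0,"hand": 0}
  ],
  "force": 20
}}

```text
invalid input
```

Request:
{"fn": "drive_tool", "kwargs": {
  "moves": [
    {"tx": -0.0195,"ty": -0.01,"tz": 0,"rx": 0,"ry": 0,"rz": 0,"hand": 0},
    {"tx": -0.0195,"ty": -0.01,"tz": 0,"rx": 0,"ry": 0,"rz": 0,"hand": 0},
    {"tx": -0.0195,"ty": -0.01,"tz": 0,"rx": 0,"ry": 0,"rz": 0,"hand": 0},
    {"tx": -0.0195,"ty": -0.01,"tz": 0,"rx": 0,"ry": 0,"rz": 0,"hand": 0},
    {"tx": -0.0195,"ty": -0.01,"tz": 0,"rx": 0,"ry": 0,"rz": 0,"hand": 0},
    {"tx": -0.0195,"ty": -0.01,"tz": 0,"rx": 0,"ry": 0,"rz": 0,"hand": 0},
    {"tx": -0.0195,"ty": -0.01,"tz": 0,"rx": 0,"ry": 0,"rz": 0,"hand": 0},
    {"tx": -0.0195,"ty": -0.01,"tz": 0,"rx": 0,"ry": 0,"rz": 0,"hand": 0},
    {"tx": -0.0195,"ty": -0.01,"tz": 0,"rx": 0,"ry": 0,"rz": 0,"hand": 0},
    {"tx": -0.0195,"ty": -0.01,"tz": 0,"rx": 0,"ry": 0,"rz": 0,"hand": 0},
    {"tx": -0.0195,"ty": -0.01,"tz": 0,"rx": 0,"ry": 0,"rz": 0,"hand": 0},
    {"tx": -0.0195,"ty": -0.01,"tz": 0,"rx": 0,"ry": 0,"rz": 0,"hand": 0},
    {"tx": -0.0195,"ty": -0.01,"tz": 0,"rx": 0,"ry": 0,"rz": 0,"hand": 0},
    {"tx": -0.0195,"ty": -0.01,"tz": 0,"rx": 0,"ry": 0,"rz": 0,"hand": 0},
    {"tx": -0.0195,"ty": -0.01,"tz": 0,"rx": 0,"ry": 0,"rz": 0,"hand": 0},
    {"tx": 0,"ty": 0,"tz": 0,"rx": 0,"ry": 0,"rz": 0,"hand": 0},
    {"tx": 0,"ty": 0,"tz": 0,"rx": 0,"ry": 0,"rz": 0,"hand": 0}
  ],
  "force": 20
}}

```text
clock: 1.6
eef_pos: [0.4621, 0.2363, 0.2086]
tool_rot: [-0.0, 0.225, 0.974, -0.0]
wrist_force: [-1.0, 0.6, -0.3]
finger_gap: 0.0001
```

Run:
```python
from cell import viewer
import cv2,numpy as np,pickle
a=[]
for n in ("wrist","scene"):
    c=viewer.read_camera(n); pickle.dump(c,open(f'pics/{n}1.pkl','wb')); a.append(c['color'][:,:,::-1])
b=cv2.resize(a[1][100:260,100:260],(384,384))
cv2.imwrite('pics/v1.png',cv2.resize(np.hstack([a[0],b]),(800,343)))
```

```text
(no output)
```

View pics/v1.png

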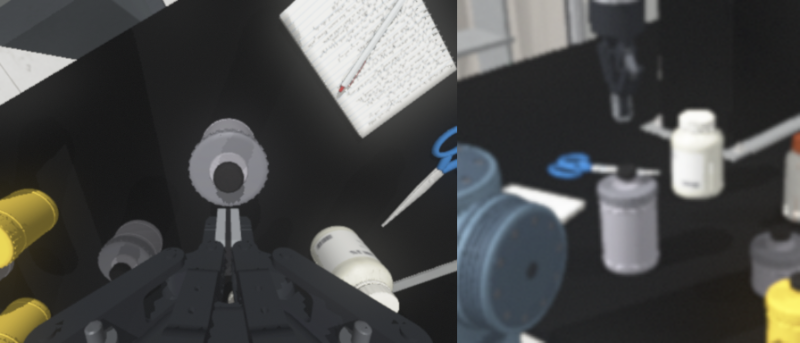

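In the wrist view (left) the button at (229,177) lines up with the shut fingertips at (228,210). The scene view shows the fingers above the tall canister. I'll descend to just above the button.

Request:
{"fn": "drive_tool", "kwargs": {
  "moves": [
    {"tx": 0,"ty": 0,"tz": 0.01,"rx": 0,"ry": 0,"rz": 0,"hand": 0},
    {"tx": 0,"ty": 0,"tz": 0.01,"rx": 0,"ry": 0,"rz": 0,"hand": 0},
    {"tx": 0,"ty": 0,"tz": 0.01,"rx": 0,"ry": 0,"rz": 0,"hand": 0},
    {"tx": 0,"ty": 0,"tz": 0.006,"rx": 0,"ry": 0,"rz": 0,"hand": 0},
    {"tx": 0,"ty": 0,"tz": 0,"rx": 0,"ry": 0,"rz": 0,"hand": 0},
    {"tx": 0,"ty": 0,"tz": 0,"rx": 0,"ry": 0,"rz": 0,"hand": 0}
  ],
  "force": 20
}}

```text
clock: 2.2
eef_pos: [0.4612, 0.2372, 0.1722]
tool_rot: [-0.001, 0.224, 0.975, -0.0]
wrist_force: [0.6, -0.2, 0.6]
finger_gap: -0.0001
```

Next I'll press slowly at 2 mm per row, checking partway.

Request:
{"fn": "drive_tool", "kwargs": {
  "moves": [
    {"tx": 0,"ty": 0,"tz": 0.002,"rx": 0,"ry": 0,"rz": 0,"hand": 0},
    {"tx": 0,"ty": 0,"tz": 0.002,"rx": 0,"ry": 0,"rz": 0,"hand": 0},
    {"tx": 0,"ty": 0,"tz": 0.002,"rx": 0,"ry": 0,"rz": 0,"hand": 0},
    {"tx": 0,"ty": 0,"tz": 0.002,"rx": 0,"ry": 0,"rz": 0,"hand": 0},
    {"tx": 0,"ty": 0,"tz": 0.002,"rx": 0,"ry": 0,"rz": 0,"hand": 0},
    {"tx": 0,"ty": 0,"tz": 0,"rx": 0,"ry": 0,"rz": 0,"hand": 0}
  ],
  "force": 20
}}

```text
clock: 2.7
eef_pos: [0.4616, 0.2371, 0.1626]
tool_rot: [-0.0, 0.224, 0.975, -0.0]
wrist_force: [-0.3, -0.0, 0.2]
finger_gap: -0.0
```

Request:
{"fn": "drive_tool", "kwargs": {
  "moves": [
    {"tx": 0,"ty": 0,"tz": 0.002,"rx": 0,"ry": 0,"rz": 0,"hand": 0},
    {"tx": 0,"ty": 0,"tz": 0.002,"rx": 0,"ry": 0,"rz": 0,"hand": 0}
  ],
  "force": 20
}}

```text
clock: 2.87
eef_pos: [0.462, 0.2372, 0.1591]
tool_rot: [0.0, 0.224, 0.975, 0.0]
wrist_force: [-0.3, 1.0, -0.0]
finger_gap: 0.0001
```

Request:
{"fn": "drive_tool", "kwargs": {
  "moves": [
    {"tx": 0,"ty": 0,"tz": 0.002,"rx": 0,"ry": 0,"rz": 0,"hand": 0},
    {"tx": 0,"ty": 0,"tz": 0.001,"rx": 0,"ry": 0,"rz": 0,"hand": 0}
  ],
  "force": 20
}}

```text
clock: 3.03
eef_pos: [0.4617, 0.2371, 0.1557]
tool_rot: [-0.0, 0.224, 0.975, -0.0]
wrist_force: [0.5, -0.2, -0.2]
finger_gap: -0.0001
```

Run:
```python
from cell import viewer,monitor
import cv2,numpy as np,pickle
a=[]
for n in ("wrist","scene"):
    c=viewer.read_camera(n); pickle.dump(c,open(f'pics/{n}2.pkl','wb')); a.append(c['color'][:,:,::-1])
b=cv2.resize(a[1][130:240,130:240],(384,384),interpolation=cv2.INTER_CUBIC)
cv2.imwrite('pics/v2.png',cv2.resize(np.hstack([a[0],b]),(800,343)))
print(monitor.sense()['wrist_force'],monitor.sense()['eef_pos'])
```

```text
[ 0.12796553 -0.15986627  0.16973367] [0.46169    0.23711471 0.15578739]
```

View pics/v2.png

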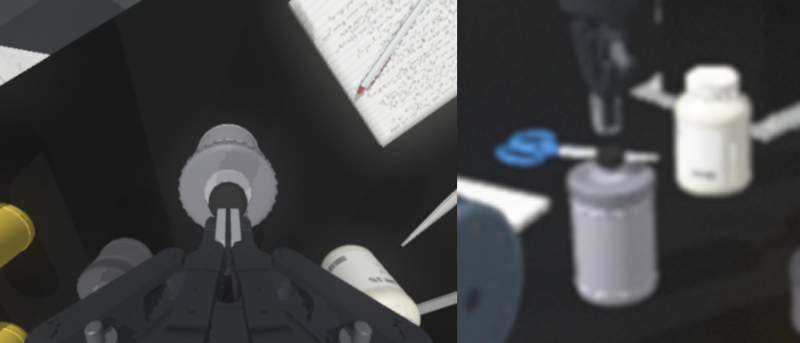

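The fingertips appear about 14 mm above the button, although the TCP reading says contact. I'll measure the tips from depth in the scene and wrist views.

Run:
```python
from h import *
for n in ('scene2','wrist2'):
    c=pickle.load(open(f'pics/{n}.pkl','rb')); W=pts(c); ok=c['range_z']>0
    m=ok&(np.hypot(W[...,0]-.46,W[...,1]-.236)<.06)&(W[...,2]>.12)&(W[...,2]<.3)
    v,u=np.nonzero(m); print(n,m.sum())
    for z0 in np.arange(.12,.26,.006):
        k=m&(W[...,2]>=z0)&(W[...,2]<z0+.006)
        if k.sum(): 
            vv,uu=np.nonzero(k); print(round(z0,3),k.sum(),np.median(W[k],0).round(4),W[k].min(0).round(3)[:2],W[k].max(0).round(3)[:2],'px',int(np.median(uu)),int(np.median(vv)))
c=pickle.load(open('pics/wrist2.pkl','rb'));print((-c['R'].T@c['t']).round(3),c['fx'],c['R'].round(2).tolist())
```

```text
scene2 810
0.12 62 [0.4318 0.2138 0.1233] [0.418 0.192] [0.488 0.279] px 175 192
0.126 202 [0.4525 0.2248 0.129 ] [0.418 0.191] [0.502 0.276] px 179 187
0.132 14 [0.4568 0.23   0.1328] [0.444 0.224] [0.475 0.248] px 178 184
0.138 6 [0.4534 0.2253 0.1419] [0.449 0.221] [0.467 0.244] px 179 183
0.144 21 [0.453  0.2262 0.1461] [0.443 0.219] [0.472 0.24 ] px 179 182
0.15 35 [0.4594 0.2312 0.1531] [0.446 0.219] [0.475 0.246] px 179 179
0.156 2 [0.4469 0.2327 0.1564] [0.446 0.232] [0.448 0.234] px 175 179
0.174 5 [0.4575 0.2307 0.178 ] [0.453 0.227] [0.466 0.236] px 178 171
0.18 10 [0.4524 0.2323 0.1832] [0.447 0.224] [0.465 0.245] px 176 170
0.186 18 [0.4532 0.2272 0.1901] [0.449 0.219] [0.462 0.242] px 178 169
0.192 11 [0.455  0.2267 0.196 ] [0.448 0.22 ] [0.463 0.245] px 177 167
0.198 15 [0.4524 0.2273 0.2008] [0.447 0.223] [0.471 0.241] px 178 165
0.204 18 [0.4545 0.2285 0.207 ] [0.448 0.218] [0.466 0.248] px 177 163
0.21 10 [0.4545 0.2248 0.2124] [0.447 0.22 ] [0.466 0.248] px 177 161
0.216 6 [0.4527 0.2305 0.2177] [0.444 0.22 ] [0.457 0.249] px 174 160
0.222 24 [0.4514 0.2301 0.2247]
[... 1386 characters left out ...]
0.252] px 256 273
0.216 509 [0.453  0.2388 0.22  ] [0.44  0.218] [0.471 0.266] px 252 276
0.222 1543 [0.4544 0.238  0.2252] [0.437 0.203] [0.484 0.273] px 260 284
0.228 3273 [0.4552 0.2388 0.2321] [0.435 0.199] [0.487 0.277] px 262 298
0.234 2797 [0.4569 0.2392 0.2364] [0.433 0.199] [0.486 0.281] px 247 308
0.24 2748 [0.4532 0.2405 0.2433] [0.43  0.198] [0.486 0.285] px 245 316
0.246 4797 [0.4515 0.2431 0.2492] [0.428 0.194] [0.488 0.29 ] px 262 332
0.252 5314 [0.4508 0.2417 0.2549] [0.426 0.19 ] [0.486 0.294] px 255 346
0.258 6150 [0.4504 0.2411 0.2613] [0.424 0.187] [0.478 0.294] px 252 362
[0.386 0.274 0.319] 273.6341695687115 [[0.44, 0.9, -0.0], [0.85, -0.41, 0.33], [0.29, -0.14, -0.95]]
```

Run:
```python
from h import *
from cell import monitor
for n in ('scene1','wrist1','scene2','wrist2'):
    c=pickle.load(open(f'pics/{n}.pkl','rb')); W=pts(c); ok=c['range_z']>0
    m=ok&(np.hypot(W[...,0]-.46,W[...,1]-.236)<.03)&(W[...,2]>.162)&(W[...,2]<.3)
    z=np.sort(W[m][:,2]); print(n,z[:12].round(4),(-c['R'].T@c['t']).round(4)); 
c0=pickle.load(open('pics/scene0.pkl','rb')); W=pts(c0)
m=(c0['range_z']>0)&(np.hypot(W[...,0]-.25,W[...,1]-.517)<.07)&(W[...,2]>.1)&(W[...,2]<.4)
print('start open tips',np.sort(W[m][:,2])[:12].round(4))
s=monitor.sense(); print({k:np.round(v,4) for k,v in s.items()})
```

```text
scene1 [0.2304 0.2304 0.2313 0.2314 0.2316 0.2324 0.2331 0.2332 0.2335 0.2346
 0.2347 0.2368] [-0.432  -0.7157  0.7549]
wrist1 [0.2329 0.2332 0.2334 0.2336 0.2336 0.2338 0.2338 0.2339 0.2339 0.234
 0.234  0.234 ] [0.3869 0.2731 0.3725]
scene2 [0.1768 0.1776 0.178  0.1783 0.18   0.1809 0.1813 0.1816 0.1821 0.1831
 0.1833 0.1837] [-0.432  -0.7157  0.7549]
wrist2 [0.18   0.1802 0.1805 0.1806 0.1807 0.1807 0.1809 0.1809 0.1809 0.181
 0.181  0.181 ] [0.3864 0.2737 0.3195]
start open tips [0.2429 0.2439 0.244  0.2444 0.2446 0.2452 0.2454 0.2462 0.2462 0.2466
 0.2472 0.2479]
{'clock': np.float64(3.1333), 'joint_positions': array([ 0.2455,  0.1121,  1.7983,  0.    ,  1.2318, -0.8735]), 'qvel': array([ 0.0016, -0.0036, -0.0055, -0.0002,  0.0032, -0.0007]), 'effort': array([-1.30000e-02, -3.89364e+01, -3.31644e+01, -1.00000e-03,
       -3.41000e-02,  0.00000e+00]), 'eef_pos': array([0.4617, 0.2371, 0.1558]), 'tool_rot': array([-2.000e-04,  2.240e-01,  9.746e-01, -1.000e-04]), 'wrist_force': array([ 0.128 , -0.1599,  0.1697]), 'ft_torque': array([ 0.0485,  0.0305, -0.0177]), 'finger_gap': np.float64(-0.0)}
```

Both cameras agree that the shut tips are about 23 mm above the reported TCP, not 11 mm below it. The open tips at the start showed the same offset plus the 13 mm swing. In xy the tips match the reading. So the reported z and tip figure can't be trusted, and I'll work from the camera gap (about 25 mm left) and the force. Contact should come near TCP z = 0.132.

Request:
{"fn": "drive_tool", "kwargs": {
  "moves": [
    {"tx": 0,"ty": 0,"tz": 0.006,"rx": 0,"ry": 0,"rz": 0,"hand": 0},
    {"tx": 0,"ty": 0,"tz": 0.006,"rx": 0,"ry": 0,"rz": 0,"hand": 0},
    {"tx": 0,"ty": 0,"tz": 0.005,"rx": 0,"ry": 0,"rz": 0,"hand": 0},
    {"tx": 0,"ty": -0.001,"tz": 0.002,"rx": 0,"ry": 0,"rz": 0,"hand": 0},
    {"tx": 0,"ty": 0,"tz": 0,"rx": 0,"ry": 0,"rz": 0,"hand": 0}
  ],
  "force": 20
}}

```text
clock: 3.55
eef_pos: [0.4607, 0.2359, 0.136]
tool_rot: [-0.001, 0.224, 0.975, -0.001]
wrist_force: [1.1, -0.1, 0.4]
finger_gap: -0.0001
```

Request:
{"fn": "drive_tool", "kwargs": {
  "moves": [
    {"tx": 0,"ty": 0,"tz": 0.002,"rx": 0,"ry": 0,"rz": 0,"hand": 0},
    {"tx": 0,"ty": 0,"tz": 0.002,"rx": 0,"ry": 0,"rz": 0,"hand": 0}
  ],
  "force": 20
}}

```text
clock: 3.72
eef_pos: [0.4617, 0.2363, 0.1332]
tool_rot: [0.0, 0.224, 0.975, 0.0]
wrist_force: [0.1, -0.2, 0.9]
finger_gap: -0.0002
```

Request:
{"fn": "drive_tool", "kwargs": {
  "moves": [
    {"tx": 0,"ty": 0,"tz": 0.002,"rx": 0,"ry": 0,"rz": 0,"hand": 0},
    {"tx": 0,"ty": 0,"tz": 0.002,"rx": 0,"ry": 0,"rz": 0,"hand": 0}
  ],
  "force": 20
}}

```text
clock: 3.88
eef_pos: [0.4617, 0.2364, 0.1295]
tool_rot: [0.0, 0.224, 0.975, 0.0]
wrist_force: [-1.6, 0.2, 3.8]
finger_gap: -0.0001
```

Request:
{"fn": "drive_tool", "kwargs": {
  "moves": [
    {"tx": 0,"ty": 0,"tz": 0.002,"rx": 0,"ry": 0,"rz": 0,"hand": 0},
    {"tx": 0,"ty": 0,"tz": 0.001,"rx": 0,"ry": 0,"rz": 0,"hand": 0}
  ],
  "force": 20
}}

```text
clock: 4.05
eef_pos: [0.4617, 0.2363, 0.1262]
tool_rot: [0.0, 0.224, 0.975, 0.0]
wrist_force: [-0.3, -0.4, 4.0]
finger_gap: -0.0001
```

Contact showed up at about 4 N of sliding friction around z = 0.131, as the cameras predicted. I'll keep going and watch for the force rise at home, expected near 0.117.

Request:
{"fn": "drive_tool", "kwargs": {
  "moves": [
    {"tx": 0,"ty": 0,"tz": 0.002,"rx": 0,"ry": 0,"rz": 0,"hand": 0},
    {"tx": 0,"ty": 0,"tz": 0.002,"rx": 0,"ry": 0,"rz": 0,"hand": 0}
  ],
  "force": 20
}}

```text
clock: 4.22
eef_pos: [0.4617, 0.2363, 0.1222]
tool_rot: [0.0, 0.224, 0.975, 0.0]
wrist_force: [-0.6, -0.7, 3.8]
finger_gap: -0.0001
```

Request:
{"fn": "drive_tool", "kwargs": {
  "moves": [
    {"tx": 0,"ty": 0,"tz": 0.002,"rx": 0,"ry": 0,"rz": 0,"hand": 0},
    {"tx": 0,"ty": 0,"tz": 0.002,"rx": 0,"ry": 0,"rz": 0,"hand": 0}
  ],
  "force": 20
}}

```text
clock: 4.38
eef_pos: [0.4617, 0.2363, 0.1182]
tool_rot: [0.0, 0.224, 0.975, 0.0]
wrist_force: [-1.4, -0.2, 6.4]
finger_gap: -0.0003
```

Request:
{"fn": "drive_tool", "kwargs": {
  "moves": [
    {"tx": 0,"ty": 0,"tz": 0.001,"rx": 0,"ry": 0,"rz": 0,"hand": 0},
    {"tx": 0,"ty": 0,"tz": 0.001,"rx": 0,"ry": 0,"rz": 0,"hand": 0}
  ],
  "force": 20
}}

```text
clock: 4.55
eef_pos: [0.4618, 0.2364, 0.1165]
tool_rot: [0.0, 0.224, 0.975, 0.0]
wrist_force: [-2.0, -0.1, 8.8]
finger_gap: 0.0005
```

The force rose from 4 N to 6.4 N and then 8.8 N, so the button is home and the cap is yielding. I'll lift off, then traverse to the middle canister.

Request:
{"fn": "drive_tool", "kwargs": {
  "moves": [
    {"tx": 0,"ty": 0,"tz": -0.005,"rx": 0,"ry": 0,"rz": 0,"hand": 0},
    {"tx": 0,"ty": 0,"tz": -0.01,"rx": 0,"ry": 0,"rz": 0,"hand": 0},
    {"tx": 0,"ty": 0,"tz": -0.015,"rx": 0,"ry": 0,"rz": 0,"hand": 0},
    {"tx": 0,"ty": 0,"tz": -0.02,"rx": 0,"ry": 0,"rz": 0,"hand": 0},
    {"tx": 0,"ty": 0,"tz": -0.02,"rx": 0,"ry": 0,"rz": 0,"hand": 0},
    {"tx": 0,"ty": 0,"tz": -0.01,"rx": 0,"ry": 0,"rz": 0,"hand": 0}
  ],
  "force": 20
}}

```text
clock: 5.05
eef_pos: [0.4622, 0.2365, 0.1985]
tool_rot: [0.001, 0.224, 0.975, 0.001]
wrist_force: [0.7, 0.1, 1.1]
finger_gap: -0.0001
```

Request:
{"fn": "drive_tool", "kwargs": {
  "moves": [
    {"tx": -0.0105,"ty": -0.0216,"tz": 0,"rx": 0,"ry": 0,"rz": 0,"hand": 0},
    {"tx": -0.0105,"ty": -0.0216,"tz": 0,"rx": 0,"ry": 0,"rz": 0,"hand": 0},
    {"tx": -0.0105,"ty": -0.0216,"tz": 0,"rx": 0,"ry": 0,"rz": 0,"hand": 0},
    {"tx": -0.0105,"ty": -0.0216,"tz": 0,"rx": 0,"ry": 0,"rz": 0,"hand": 0},
    {"tx": -0.0105,"ty": -0.0216,"tz": 0,"rx": 0,"ry": 0,"rz": 0,"hand": 0},
    {"tx": -0.0105,"ty": -0.0216,"tz": 0,"rx": 0,"ry": 0,"rz": 0,"hand": 0},
    {"tx": -0.0105,"ty": -0.0216,"tz": 0,"rx": 0,"ry": 0,"rz": 0,"hand": 0},
    {"tx": -0.0105,"ty": -0.0216,"tz": 0,"rx": 0,"ry": 0,"rz": 0,"hand": 0},
    {"tx": -0.0105,"ty": -0.0216,"tz": 0,"rx": 0,"ry": 0,"rz": 0,"hand": 0},
    {"tx": -0.0105,"ty": -0.0216,"tz": 0,"rx": 0,"ry": 0,"rz": 0,"hand": 0},
    {"tx": -0.0105,"ty": -0.0216,"tz": 0,"rx": 0,"ry": 0,"rz": 0,"hand": 0},
    {"tx": -0.0105,"ty": -0.0216,"tz": 0,"rx": 0,"ry": 0,"rz": 0,"hand": 0},
    {"tx": -0.0105,"ty": -0.0216,"tz": 0,"rx": 0,"ry": 0,"rz": 0,"hand": 0},
    {"tx": -0.0105,"ty": -0.0216,"tz": 0,"rx": 0,"ry": 0,"rz": 0,"hand": 0},
    {"tx": -0.0105,"ty": -0.0216,"tz": 0,"rx": 0,"ry": 0,"rz": 0,"hand": 0},
    {"tx": -0.0105,"ty": -0.0216,"tz": 0,"rx": 0,"ry": 0,"rz": 0,"hand": 0},
    {"tx": -0.0105,"ty": -0.0216,"tz": 0,"rx": 0,"ry": 0,"rz": 0,"hand": 0},
    {"tx": -0.0105,"ty": -0.0216,"tz": 0,"rx": 0,"ry": 0,"rz": 0,"hand": 0},
    {"tx": -0.0105,"ty": -0.0216,"tz": 0,"rx": 0,"ry": 0,"rz": 0,"hand": 0},
    {"tx": -0.0105,"ty": -0.0216,"tz": 0,"rx": 0,"ry": 0,"rz": 0,"hand": 0}
  ],
  "force": 20
}}

```text
clock: 6.72
eef_pos: [0.4613, -0.245, 0.1956]
tool_rot: [-0.0, 0.224, 0.975, 0.0]
wrist_force: [0.3, 0.2, -0.9]
finger_gap: 0.0
```

Request:
{"fn": "drive_tool", "kwargs": {
  "moves": [
    {"tx": 0,"ty": 0,"tz": 0,"rx": 0,"ry": 0,"rz": 0,"hand": 0},
    {"tx": 0,"ty": 0,"tz": 0,"rx": 0,"ry": 0,"rz": 0,"hand": 0}
  ],
  "force": 20
}}

```text
clock: 6.88
eef_pos: [0.4612, -0.2447, 0.1955]
tool_rot: [-0.001, 0.225, 0.974, 0.0]
wrist_force: [0.5, 0.8, 0.1]
finger_gap: 0.0001
```

```bash
cat > chk.py <<'E'
import sys; from h import *
from cell import viewer,monitor
k=sys.argv[1]
for n in ("top","scene","wrist"):
    c=viewer.read_camera(n); pickle.dump(c,open(f'pics/{n}{k}.pkl','wb')); cv2.imwrite(f'pics/{n}{k}.png',c['color'][:,:,::-1])
    W=pts(c); Z=W[...,2]; ok=c['range_z']>0
    for name,x,y,H in [('tall',.462,.236,.13),('mid',.461,-.244,.10),('short',.547,.021,.07)]:
        near=ok&(np.hypot(W[...,0]-x,W[...,1]-y)<.065); l=near&(abs(Z-H)<.006)
        b=ok&(np.hypot(W[...,0]-x,W[...,1]-y)<.01)
        if l.sum()>50: print(n,name,'lid centre',((W[l].min(0)+W[l].max(0))/2).round(4),'btn z',np.median(Z[b]).round(4) if b.any() else None, b.sum())
    s=monitor.sense(); x,y,_=s['eef_pos']
    m=ok&(np.hypot(W[...,0]-x,W[...,1]-y)<.03)&(Z>s['eef_pos'][2]+.005)&(Z<.4)
    print(n,'tip z',np.sort(Z[m])[:6].round(4))
print(s['clock'],s['eef_pos'])
E
python3 chk.py 3
```

```text
top tall lid centre [0.4619 0.2356 0.13  ] btn z 0.1425 48
top mid lid centre [ 0.4637 -0.2344  0.0999] btn z 0.5784 133
top short lid centre [0.5466 0.0213 0.0699] btn z 0.0946 43
top tip z [0.2712 0.2762 0.278  0.2787]
scene tall lid centre [0.4605 0.233  0.13  ] btn z 0.1409 13
scene mid lid centre [ 0.4604 -0.2477  0.0999] btn z 0.1241 66
scene short lid centre [0.5442 0.0186 0.0691] btn z 0.0921 27
scene tip z [0.2158 0.2172 0.2174 0.2178 0.2184 0.2186]
wrist mid lid centre [ 0.4633 -0.2457  0.0987] btn z 0.2571 1542
wrist short lid centre [0.5483 0.0018 0.0688] btn z 0.071 33
wrist tip z [0.2202 0.2204 0.2205 0.2207 0.2207 0.2207]
7.0333 [ 0.46154731 -0.24297903  0.1957203 ]
```

The tall button now reads 0.1425 (home) and its canister hasn't moved. The tips are again about 24 mm above the reported TCP. For the middle canister I expect contact near TCP z = 0.103 and home near 0.089.

Request:
{"fn": "drive_tool", "kwargs": {
  "moves": [
    {"tx": 0,"ty": 0,"tz": 0.01,"rx": 0,"ry": 0,"rz": 0,"hand": 0},
    {"tx": 0,"ty": 0,"tz": 0.015,"rx": 0,"ry": 0,"rz": 0,"hand": 0},
    {"tx": 0,"ty": 0,"tz": 0.015,"rx": 0,"ry": 0,"rz": 0,"hand": 0},
    {"tx": 0,"ty": 0,"tz": 0.015,"rx": 0,"ry": 0,"rz": 0,"hand": 0},
    {"tx": 0,"ty": 0,"tz": 0.015,"rx": 0,"ry": 0,"rz": 0,"hand": 0},
    {"tx": 0,"ty": 0,"tz": 0.01,"rx": 0,"ry": 0,"rz": 0,"hand": 0},
    {"tx": 0,"ty": 0,"tz": 0.006,"rx": 0,"ry": 0,"rz": 0,"hand": 0},
    {"tx": 0,"ty": 0,"tz": 0,"rx": 0,"ry": 0,"rz": 0,"hand": 0}
  ],
  "force": 20
}}

```text
clock: 7.7
eef_pos: [0.461, -0.2429, 0.1085]
tool_rot: [-0.001, 0.224, 0.975, 0.001]
wrist_force: [-0.2, 0.2, 0.6]
finger_gap: -0.0003
```

Request:
{"fn": "drive_tool", "kwargs": {
  "moves": [
    {"tx": 0,"ty": 0,"tz": 0.002,"rx": 0,"ry": 0,"rz": 0,"hand": 0},
    {"tx": 0,"ty": 0,"tz": 0.002,"rx": 0,"ry": 0,"rz": 0,"hand": 0},
    {"tx": 0,"ty": 0,"tz": 0.002,"rx": 0,"ry": 0,"rz": 0,"hand": 0},
    {"tx": 0,"ty": 0,"tz": 0.002,"rx": 0,"ry": 0,"rz": 0,"hand": 0}
  ],
  "force": 20
}}

```text
clock: 8.03
eef_pos: [0.4622, -0.2444, 0.1026]
tool_rot: [0.001, 0.224, 0.975, -0.0]
wrist_force: [0.5, -0.2, 0.2]
finger_gap: 0.0001
```

Request:
{"fn": "drive_tool", "kwargs": {
  "moves": [
    {"tx": 0,"ty": 0,"tz": 0.002,"rx": 0,"ry": 0,"rz": 0,"hand": 0},
    {"tx": 0,"ty": 0,"tz": 0.002,"rx": 0,"ry": 0,"rz": 0,"hand": 0}
  ],
  "force": 20
}}

```text
clock: 8.2
eef_pos: [0.4622, -0.2444, 0.0987]
tool_rot: [0.001, 0.224, 0.975, -0.0]
wrist_force: [-0.3, 1.4, 3.2]
finger_gap: 0.0001
```

Request:
{"fn": "drive_tool", "kwargs": {
  "moves": [
    {"tx": 0,"ty": 0,"tz": 0.002,"rx": 0,"ry": 0,"rz": 0,"hand": 0},
    {"tx": 0,"ty": 0,"tz": 0.002,"rx": 0,"ry": 0,"rz": 0,"hand": 0},
    {"tx": 0,"ty": 0,"tz": 0.002,"rx": 0,"ry": 0,"rz": 0,"hand": 0}
  ],
  "force": 20
}}

```text
clock: 8.45
eef_pos: [0.4621, -0.2444, 0.0923]
tool_rot: [0.0, 0.224, 0.975, -0.0]
wrist_force: [0.3, -0.6, 3.5]
finger_gap: 0.0001
```

Request:
{"fn": "drive_tool", "kwargs": {
  "moves": [
    {"tx": 0,"ty": 0,"tz": 0.002,"rx": 0,"ry": 0,"rz": 0,"hand": 0},
    {"tx": 0,"ty": 0,"tz": 0.002,"rx": 0,"ry": 0,"rz": 0,"hand": 0}
  ],
  "force": 20
}}

```text
clock: 8.62
eef_pos: [0.4621, -0.2444, 0.0882]
tool_rot: [0.0, 0.224, 0.975, -0.0]
wrist_force: [-0.2, 0.7, 6.6]
finger_gap: -0.0002
```

Request:
{"fn": "drive_tool", "kwargs": {
  "moves": [
    {"tx": 0,"ty": 0,"tz": 0.001,"rx": 0,"ry": 0,"rz": 0,"hand": 0},
    {"tx": 0,"ty": 0,"tz": 0.001,"rx": 0,"ry": 0,"rz": 0,"hand": 0}
  ],
  "force": 20
}}

```text
clock: 8.78
eef_pos: [0.4622, -0.2444, 0.0865]
tool_rot: [0.0, 0.224, 0.975, -0.0]
wrist_force: [0.2, 0.7, 8.8]
finger_gap: 0.0001
```

The middle button is home, with the same force signature. I'll lift and go over the short canister.

Request:
{"fn": "drive_tool", "kwargs": {
  "moves": [
    {"tx": 0,"ty": 0,"tz": -0.005,"rx": 0,"ry": 0,"rz": 0,"hand": 0},
    {"tx": 0,"ty": 0,"tz": -0.01,"rx": 0,"ry": 0,"rz": 0,"hand": 0},
    {"tx": 0,"ty": 0,"tz": -0.015,"rx": 0,"ry": 0,"rz": 0,"hand": 0},
    {"tx": 0,"ty": 0,"tz": -0.02,"rx": 0,"ry": 0,"rz": 0,"hand": 0},
    {"tx": 0,"ty": 0,"tz": -0.02,"rx": 0,"ry": 0,"rz": 0,"hand": 0},
    {"tx": 0,"ty": 0,"tz": -0.01,"rx": 0,"ry": 0,"rz": 0,"hand": 0}
  ],
  "force": 20
}}

```text
clock: 9.28
eef_pos: [0.4623, -0.2445, 0.1683]
tool_rot: [0.001, 0.224, 0.975, -0.0]
wrist_force: [0.7, -0.7, 0.5]
finger_gap: 0.0001
```

Request:
{"fn": "drive_tool", "kwargs": {
  "moves": [
    {"tx": 0.0028,"ty": 0.0197,"tz": 0,"rx": 0,"ry": 0,"rz": 0,"hand": 0},
    {"tx": 0.0028,"ty": 0.0197,"tz": 0,"rx": 0,"ry": 0,"rz": 0,"hand": 0},
    {"tx": 0.0028,"ty": 0.0197,"tz": 0,"rx": 0,"ry": 0,"rz": 0,"hand": 0},
    {"tx": 0.0028,"ty": 0.0197,"tz": 0,"rx": 0,"ry": 0,"rz": 0,"hand": 0},
    {"tx": 0.0028,"ty": 0.0197,"tz": 0,"rx": 0,"ry": 0,"rz": 0,"hand": 0},
    {"tx": 0.0028,"ty": 0.0197,"tz": 0,"rx": 0,"ry": 0,"rz": 0,"hand": 0},
    {"tx": 0.0028,"ty": 0.0197,"tz": 0,"rx": 0,"ry": 0,"rz": 0,"hand": 0},
    {"tx": 0.0028,"ty": 0.0197,"tz": 0,"rx": 0,"ry": 0,"rz": 0,"hand": 0},
    {"tx": 0.0028,"ty": 0.0197,"tz": 0,"rx": 0,"ry": 0,"rz": 0,"hand": 0},
    {"tx": 0.0028,"ty": 0.0197,"tz": 0,"rx": 0,"ry": 0,"rz": 0,"hand": 0},
    {"tx": 0.0028,"ty": 0.0197,"tz": 0,"rx": 0,"ry": 0,"rz": 0,"hand": 0},
    {"tx": 0.0028,"ty": 0.0197,"tz": 0,"rx": 0,"ry": 0,"rz": 0,"hand": 0},
    {"tx": 0.0028,"ty": 0.0197,"tz": 0,"rx": 0,"ry": 0,"rz": 0,"hand": 0},
    {"tx": 0.0028,"ty": 0.0197,"tz": 0,"rx": 0,"ry": 0,"rz": 0,"hand": 0},
    {"tx": 0,"ty": 0,"tz": 0,"rx": 0,"ry": 0,"rz": 0,"hand": 0},
    {"tx": 0,"ty": 0,"tz": 0,"rx": 0,"ry": 0,"rz": 0,"hand": 0}
  ],
  "force": 20
}}

```text
clock: 10.62
eef_pos: [0.5464, 0.022, 0.1655]
tool_rot: [-0.001, 0.223, 0.975, -0.0]
wrist_force: [-0.8, -0.3, 1.2]
finger_gap: -0.0002
```

```bash
python3 chk.py 4
```

```text
top tall lid centre [0.4619 0.2357 0.13  ] btn z 0.1425 48
top mid lid centre [ 0.461  -0.245   0.1001] btn z 0.1135 48
top short lid centre [0.5208 0.0232 0.0692] btn z 0.5487 100
top tip z []
scene tall lid centre [0.4606 0.2314 0.1299] btn z 0.1404 13
scene mid lid centre [ 0.4596 -0.2468  0.1   ] btn z 0.1111 31
scene short lid centre [0.5445 0.0186 0.0695] btn z 0.0946 36
scene tip z [0.1876 0.1885 0.1892 0.1895 0.1896 0.1904]
wrist tall lid centre [0.4885 0.2108 0.1275] btn z None 0
wrist mid lid centre [ 0.4833 -0.2218  0.0973] btn z None 0
wrist short lid centre [0.5488 0.0206 0.0687] btn z 0.2254 1298
wrist tip z [0.1905 0.1905 0.1906 0.1906 0.1907 0.1907]
10.7667 [0.54645847 0.02052091 0.16577619]
```

The middle button reads 0.1135 (home) and the tips are centred over the short canister. I expect contact near TCP z = 0.073 and home near 0.059.

Request:
{"fn": "drive_tool", "kwargs": {
  "moves": [
    {"tx": 0,"ty": 0,"tz": 0.01,"rx": 0,"ry": 0,"rz": 0,"hand": 0},
    {"tx": 0,"ty": 0,"tz": 0.015,"rx": 0,"ry": 0,"rz": 0,"hand": 0},
    {"tx": 0,"ty": 0,"tz": 0.015,"rx": 0,"ry": 0,"rz": 0,"hand": 0},
    {"tx": 0,"ty": 0,"tz": 0.015,"rx": 0,"ry": 0,"rz": 0,"hand": 0},
    {"tx": 0,"ty": 0,"tz": 0.015,"rx": 0,"ry": 0,"rz": 0,"hand": 0},
    {"tx": 0,"ty": 0,"tz": 0.01,"rx": 0,"ry": 0,"rz": 0,"hand": 0},
    {"tx": 0,"ty": 0,"tz": 0.006,"rx": 0,"ry": 0,"rz": 0,"hand": 0},
    {"tx": 0,"ty": 0,"tz": 0,"rx": 0,"ry": 0,"rz": 0,"hand": 0}
  ],
  "force": 20
}}

```text
clock: 11.43
eef_pos: [0.5457, 0.0209, 0.0784]
tool_rot: [-0.001, 0.224, 0.975, -0.0]
wrist_force: [0.1, 0.2, -0.9]
finger_gap: 0.0001
```

Request:
{"fn": "drive_tool", "kwargs": {
  "moves": [
    {"tx": 0,"ty": 0,"tz": 0.002,"rx": 0,"ry": 0,"rz": 0,"hand": 0},
    {"tx": 0,"ty": 0,"tz": 0.002,"rx": 0,"ry": 0,"rz": 0,"hand": 0},
    {"tx": 0,"ty": 0,"tz": 0.002,"rx": 0,"ry": 0,"rz": 0,"hand": 0},
    {"tx": 0,"ty": 0,"tz": 0.002,"rx": 0,"ry": 0,"rz": 0,"hand": 0}
  ],
  "force": 20
}}

```text
clock: 11.77
eef_pos: [0.5474, 0.0211, 0.0726]
tool_rot: [0.001, 0.224, 0.975, 0.0]
wrist_force: [0.5, 0.5, 0.1]
finger_gap: -0.0001
```

Request:
{"fn": "drive_tool", "kwargs": {
  "moves": [
    {"tx": 0,"ty": 0,"tz": 0.002,"rx": 0,"ry": 0,"rz": 0,"hand": 0},
    {"tx": 0,"ty": 0,"tz": 0.002,"rx": 0,"ry": 0,"rz": 0,"hand": 0}
  ],
  "force": 20
}}

```text
clock: 11.93
eef_pos: [0.5474, 0.0211, 0.0686]
tool_rot: [0.001, 0.224, 0.975, 0.0]
wrist_force: [-0.7, -0.1, 4.0]
finger_gap: 0.0003
```

Request:
{"fn": "drive_tool", "kwargs": {
  "moves": [
    {"tx": 0,"ty": 0,"tz": 0.002,"rx": 0,"ry": 0,"rz": 0,"hand": 0},
    {"tx": 0,"ty": 0,"tz": 0.002,"rx": 0,"ry": 0,"rz": 0,"hand": 0},
    {"tx": 0,"ty": 0,"tz": 0.002,"rx": 0,"ry": 0,"rz": 0,"hand": 0}
  ],
  "force": 20
}}

```text
clock: 12.18
eef_pos: [0.5474, 0.0211, 0.0623]
tool_rot: [0.001, 0.224, 0.975, 0.0]
wrist_force: [1.0, 0.2, 4.1]
finger_gap: -0.0001
```

Request:
{"fn": "drive_tool", "kwargs": {
  "moves": [
    {"tx": 0,"ty": 0,"tz": 0.002,"rx": 0,"ry": 0,"rz": 0,"hand": 0},
    {"tx": 0,"ty": 0,"tz": 0.002,"rx": 0,"ry": 0,"rz": 0,"hand": 0}
  ],
  "force": 20
}}

```text
clock: 12.35
eef_pos: [0.5474, 0.0211, 0.0583]
tool_rot: [0.0, 0.224, 0.975, 0.0]
wrist_force: [-0.6, 1.2, 6.8]
finger_gap: -0.0002
```

Request:
{"fn": "drive_tool", "kwargs": {
  "moves": [
    {"tx": 0,"ty": 0,"tz": 0.001,"rx": 0,"ry": 0,"rz": 0,"hand": 0},
    {"tx": 0,"ty": 0,"tz": 0.001,"rx": 0,"ry": 0,"rz": 0,"hand": 0}
  ],
  "force": 20
}}

```text
clock: 12.52
eef_pos: [0.5474, 0.0211, 0.0565]
tool_rot: [0.0, 0.224, 0.975, 0.0]
wrist_force: [-0.6, -0.6, 8.8]
finger_gap: 0.0
```

Home. I'll lift clear, step aside and check everything.

Request:
{"fn": "drive_tool", "kwargs": {
  "moves": [
    {"tx": 0,"ty": 0,"tz": -0.005,"rx": 0,"ry": 0,"rz": 0,"hand": 0},
    {"tx": 0,"ty": 0,"tz": -0.01,"rx": 0,"ry": 0,"rz": 0,"hand": 0},
    {"tx": 0,"ty": 0,"tz": -0.02,"rx": 0,"ry": 0,"rz": 0,"hand": 0},
    {"tx": 0,"ty": 0,"tz": -0.02,"rx": 0,"ry": 0,"rz": 0,"hand": 0},
    {"tx": 0,"ty": 0,"tz": -0.02,"rx": 0,"ry": 0,"rz": 0,"hand": 0},
    {"tx": 0,"ty": 0,"tz": -0.02,"rx": 0,"ry": 0,"rz": 0,"hand": 0},
    {"tx": 0,"ty": 0,"tz": -0.02,"rx": 0,"ry": 0,"rz": 0,"hand": 0},
    {"tx": 0,"ty": 0,"tz": -0.02,"rx": 0,"ry": 0,"rz": 0,"hand": 0},
    {"tx": 0.02,"ty": -0.003,"tz": -0.01,"rx": 0,"ry": 0,"rz": 0,"hand": 0},
    {"tx": 0.02,"ty": -0.003,"tz": 0,"rx": 0,"ry": 0,"rz": 0,"hand": 0},
    {"tx": 0.02,"ty": -0.003,"tz": 0,"rx": 0,"ry": 0,"rz": 0,"hand": 0},
    {"tx": 0.02,"ty": -0.003,"tz": 0,"rx": 0,"ry": 0,"rz": 0,"hand": 0},
    {"tx": 0.02,"ty": -0.003,"tz": 0,"rx": 0,"ry": 0,"rz": 0,"hand": 0},
    {"tx": 0.02,"ty": -0.003,"tz": 0,"rx": 0,"ry": 0,"rz": 0,"hand": 0},
    {"tx": 0,"ty": 0,"tz": 0,"rx": 0,"ry": 0,"rz": 0,"hand": 0},
    {"tx": 0,"ty": 0,"tz": 0,"rx": 0,"ry": 0,"rz": 0,"hand": 0}
  ],
  "force": 20
}}

```text
clock: 13.85
eef_pos: [0.4304, 0.0576, 0.2012]
tool_rot: [0.0, 0.224, 0.975, -0.0]
wrist_force: [0.5, -1.2, -0.9]
finger_gap: -0.0004
```

```bash
python3 chk.py 5; python3 -c "
import cv2,numpy as np
cv2.imwrite('pics/f5.png',cv2.resize(np.hstack([cv2.imread('pics/top5.png'),cv2.imread('pics/scene5.png')]),(800,300)))"
```

```text
top tall lid centre [0.4607 0.2358 0.13  ] btn z 0.1433 46
top mid lid centre [ 0.461  -0.2455  0.1   ] btn z 0.1119 47
top short lid centre [0.5466 0.0213 0.07  ] btn z 0.0825 43
top tip z []
scene tall lid centre [0.4607 0.2339 0.1297] btn z 0.1418 12
scene mid lid centre [ 0.461  -0.2478  0.1   ] btn z 0.1107 26
scene short lid centre [0.5458 0.0158 0.0697] btn z 0.0807 15
scene tip z [0.2212 0.2231 0.2231 0.2234 0.2237 0.225 ]
wrist tall lid centre [0.4634 0.2357 0.13  ] btn z 0.141 470
wrist mid lid centre [ 0.4631 -0.2444  0.1   ] btn z 0.1114 185
wrist short lid centre [0.5466 0.0489 0.0683] btn z None 0
wrist tip z [0.2261 0.2262 0.2262 0.2262 0.2262 0.2264]
14.0 [0.43173224 0.05709409 0.20127518]
```

View pics/f5.png

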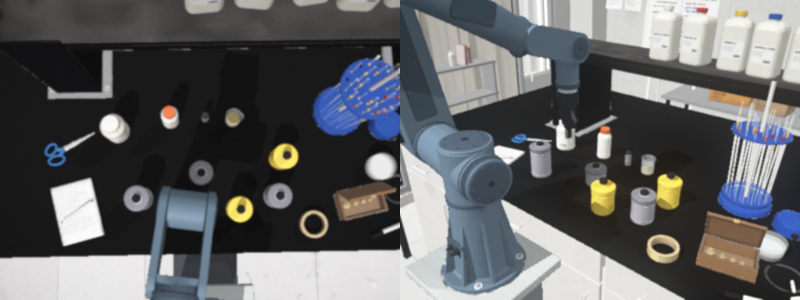

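The top view (left half) shows the three grey canisters at (138,197), (202,172) and (278,195), all upright. The bystanders and yellow look-alikes are where they were, and the arm is clear of everything. All three buttons read home: 0.143, 0.112 and 0.0825. I'm handing in.

```bash
python3 -c "
from cell import order
print(order.hand_in())"
```

```text
the job is handed in; nothing more can be done
None
```

All three vent buttons were pressed home with the shut fingertips, in the order tallest, middle, shortest, and the job was handed in at about 14 s of the 48 s allowed. The hand-in gives no verdict.

- **Force:** each press slid at about 4 N and was stopped at about 8.8 N, once the cap was yielding and well under the 25 N limit.
- **Buttons:** at the last look, button tops read 0.143, 0.112 and 0.0825 m, against 0.142, 0.112 and 0.082 m for fully home.
- **Canisters:** in the top view the lid centres were within about 2 mm of their starting places, and the canisters stood upright.
- **Bystanders and look-alikes:** I checked the bystanders and the yellow canisters only by eye in the picture, and they looked unmoved. The arm was clear of everything.

**One disagreement:** both cameras put the shut fingertips about 23 mm above the reported TCP, where the description says 11 mm ahead of it. I went by the cameras and the contact force, and contact came where the cameras predicted on all three canisters.

Move rows that left out some of the fields were refused as invalid, so I sent every field in each row; the refused calls moved nothing.

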